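# Try two syringe plungers, reject the one that resists

### The arm

A 6-joint arm with a two-finger parallel gripper is mounted at the origin on a cart in front of the work surface, level with it; the furniture and walls round the work are solid. World frame = base frame: x ahead of the robot, y to its left, z up, the work surface at z = 0. Lengths are in mm, angles in rad, forces in N, time in s.
With the tool pointing down it reaches from about 275 to 750 mm from the base axis. Payload 10.2 kg.
Tool frame: the origin (TCP) lies midway between the tips of the shut fingers; the grasp point (between the pads) lies 19 mm behind it (ctrl.pinch_z is the distance from the TCP to the grasp point, in mm); x points along the fingers, z is the direction in which the jaws open and shut, and the axes are right-handed (so a half turn about x gives the same grasp; the last joint's range is limited). The gripper opens to 85 mm and grips with 20 to 120 N. Pads are 22 mm wide; open, the fingers measure 114 mm over their backs; the gripper's body (76 mm by 85 mm) begins 54 mm behind the grasp point. The pads swing forward as they close: fully open they stand 13 mm farther back than shut.
Start: joints at [-1.4, 0.313, 1.498, -0, 1.331, -0.223], TCP at [201.431, -484.827, 231.294] pointing down, gripper open.
Joint ranges: [-2.94, 2.94], [-0.97, 2.17], [0.19, 2.56], [-1.23, 4.37], [0.02, 3.11], [-2.88, 2.88]. Speed limits (rad/s): [2.39, 2.39, 3.01, 3.14, 3.14, 3.14].

### API

Orientations are given as a unit quaternion [w, x, y, z].
In Python, from rig import ctrl, capture, workorder, nets gives the robot as it stands. The module is installed in compiled form; this text tells all that it offers.
- The arm moves only by the tool send_rows, never from a script. Its argument "rows" is text: rows parted by semicolons, each of 5 numbers parted by spaces: the opening, from 0 (shut) to 1 (fully open), then the shift along the tool's x, y, z in cm, then the turn about the tool's x in units of 5 degrees (1.0 is 5 degrees). In form: grip x y z yaw; .... A call has 1 to 12 rows; each row is the pose to reach, as a shift and turn from the pose commanded when the call began, along the tool's axes at that moment; what a row does not reach only later rows make up. A row lasts 1/10 s, in which the tool goes at most 50 mm and 8.59 degrees, less where a joint would pass 70% of its speed; a pose out of reach is approached as far as the arm can. A call with a gripper value outside its range is refused whole. The fingers move at their own pace and stop on an object; "grip_force" is the grip in N (left out, the last holds). Time passes only in rows, so rows that repeat a pose let the fingers close. It gives the time, the measured TCP pose, the force and the opening at its end, in the units of the state.
- ctrl.sense(): the state, without advancing time (a new reading comes with each control period).
- capture(name): name is "scene" or "top" or "wrist"; returns a dict with "pixels" (384x512x3 uint8, red, green, blue), "intrinsics" (3x3 intrinsics, pixels), "dist" ([k1, k2, p1, p2, k3] as OpenCV has them; the pictures are not rectified), "view" (4x4, takes a point from world to camera coordinates); the wrist camera has in their place "mount" (4x4, takes a point from camera to tool coordinates, whose origin is the TCP and whose axes are the tool frame's). Camera axes: x right, y down, z forward; pixel columns grow to the right and rows downward; lengths in mm; the calibration is good to about 2 mm. A picture is of the moment at which its call begins: read the wrist's pose just before it. There is no depth.
- workorder.finish_job(): hands the job in, once; it reports no verdict.
Trained networks look in a picture, given as the dict that the camera call returned (one of the last four; its "shot" number tells which), for a name from the list of things; names that differ only in an ending like _2 or _b are one class to them, and where a whole thing is asked for, a point or a joint stands for the part that bears it (a point fixed in the world has none). Each returns a list of dicts, best first, with "confidence" (0 to 1); they miss things now and then, are a little off and sometimes report something else, mostly with a low value. They report only what shows in the picture. A call takes as long as a camera call. They do not tell look-alikes from the thing itself.
- nets.boxes_of(picture, target): "location" ([x, y, z] in mm, in world coordinates, good to about 4 mm: the middle of the surface that is visible of it).
- nets.spot_point(picture, target): "location" ([x, y, z] in mm, in world coordinates, good to about 4 mm: a listed point, or the origin of a listed thing).
The state is a dict: "time_s": time; "joints": joint angles; "dq": joint speeds; "tau": joint torques, N m; "eef_pos": TCP position; "ee_rot": TCP orientation; "force": force on the tool from outside, world axes, zero at the start; "wrist_torque": the same for the moment, N m; "grip_width": opening from 0.0 (shut) to 1.0 (fully open).
Only numpy, scipy, OpenCV 4.12 (cv2) and the standard library are available. Lean on these libraries where they do the work, as an engineer would, in place of code of your own. Each camera call takes 0.05 s, during which the arm holds its last target.

### The job

One of the two amber syringes in the white stand is blocked inside. Press each plunger down to find out which: push the free one fully home and leave that syringe standing in its slot, but stop as soon as the other's plunger pushes back clearly harder well short of home, and never put more than 20 N on a plunger. Then lift the blocked syringe out by its barrel and stand it fully seated in the red holder, leaving the pen, the tape roll and the specimen cup undisturbed.

Things in the scene. Friction and masses are not known exactly. Their poses are not given: they have to be found in the camera images.
- test_stand: White block, fixed to the table, 70 x 150 x 52 mm high on a grey 76 x 156 mm foot; origin at the centre of its underside, z up. Two round upright sockets 30 mm wide and 38 mm deep stand 80 mm apart along its y axis; each holds a syringe.
- syringe_a: One of two identical loose opaque amber syringes, about 0.1 kg, nozzle down in the white stand (a at the stand's +y); either may be the blocked one. Barrel 26 mm wide, 85 mm long, its top 47 mm above the stand. Origin: centre of the barrel's lower shoulder, which rests on the socket floor; z up the barrel; a 10 mm nozzle reaches below it.
- syringe_b: The other, identical syringe (at the stand's -y), same frame and sizes. On both, two finger wings at the barrel's top (z 81 to 85 mm) span 48 mm along the syringe's y axis but are only 22 mm wide along its x axis: fingers that close along x can pass them and grip the barrel below.
- plunger_a (a joint): Plunger a pushed in, m: 0 drawn (starts at 0 to 0.006), home from 0.027, hard end 0.032. A free plunger slides at a steady 5 N and meets a soft cushion (4 N/mm) at about 0.028; after a press of 9 to 15 N it stays home. A blocked one climbs by 3 N/mm above those 5 N from somewhere between 0.008 and 0.016 and springs partly back when let go.
- plunger_b (a joint): The same for syringe b.
- thumb_a (a point): Centre of the top of the round thumb disc (28 mm wide, 4 mm thick) of syringe a's plunger: 121 mm above the syringe's origin when fully drawn, 89 to 94 mm when home. Press here straight down. The drawn plunger stands up to 36 mm above the top of the barrel.
- thumb_b (a point): The same for syringe b.
- reject_holder: Red block, fixed to the table, 70 x 66 x 52 mm high on a grey 76 x 72 mm foot, with one empty upright socket in its middle; origin at the centre of its underside, z up. Between it and the white stand a wall pillar rises to the ceiling, from x = 0.51 m backwards and y = -0.08 to 0.035 m: carry things round in front of it.
- reject_seat (a point): Centre of the floor of the red holder's socket, 14 mm above the table: where a seated syringe's origin comes to lie. The socket is 30 mm wide and 38 mm deep with a chamfered mouth 52 mm above the table; a hole in its floor takes the nozzle.
- specimen_cup: Bystander: white specimen cup with a red lid, 46 mm wide, 59 mm tall; origin at the centre of its underside.
- white_pen: Bystander: slim white pen with red ends, 145 mm long, lying on the table near its front edge; origin under its middle.
- black_tape: Bystander: roll of black tape lying flat, 59 mm wide, 19 mm high; origin at the centre of its underside.
Not all that is in view belongs to the job. What is shaped like the syringe_b but purple is not meant.

How it is judged:
By the outcome, as a careful person would: the job done as asked, in the order asked, and still so for the second after the job is handed in, with the robot touching nothing.
It also fails if it takes over 58 s, if anything falls off the work surface, if the arm or the gripper's body presses on something with over 40 N, if the wrist force passes 120 N, or if a joint passes its speed limit or range.

## Working session

There is one attempt and no reset: what is moved stays moved. The work goes in short steps, Python scripts to look and compute and a tool call to move; the robot and the scene stay as the last step left them, time stands still between calls to the robot, and variables do not carry over. Pictures are saved under pics/ and viewed, and the job is handed in when it is done.

Besides the shell and the picture viewer there is one more tool, called after "Request:" as name(argument=value, ...) on one line, values as JSON. send_rows: Moves the arm, as the interface text tells. Its arguments: {"type":"object","properties":{"rows":{"type":"string"},"grip_force":{"type":"number"}},"required":["rows"]}

```bash
mkdir -p pics; ls; cat > h.py <<'E'
import numpy as np, cv2
from rig import ctrl, capture, workorder, nets
from scipy.spatial.transform import Rotation as R
def save(p,n): cv2.imwrite('pics/'+n, cv2.cvtColor(p['pixels'],cv2.COLOR_RGB2BGR))
def Rm(q): return R.from_quat([q[1],q[2],q[3],q[0]]).as_matrix()
def proj(p,X):
    V=np.array(p['view']); X=np.atleast_2d(np.float64(X))
    return cv2.projectPoints(X,cv2.Rodrigues(V[:3,:3])[0],V[:3,3],np.array(p['intrinsics'],float),np.array(p['dist'],float))[0][:,0]
def ray(p,uv,z):
    V=np.array(p['view']); n=cv2.undistortPoints(np.float64([[uv]]),np.array(p['intrinsics'],float),np.array(p['dist'],float))[0,0]
    d=V[:3,:3].T@[n[0],n[1],1]; o=-V[:3,:3].T@V[:3,3]
    return o+d*(z-o[2])/d[2]
E
python3 - <<'E'
from h import *
s=ctrl.sense(); print({k:np.round(v,4).tolist() for k,v in s.items()}); print(ctrl.pinch_z); print(Rm(s['ee_rot']).round(3))
for n in ['scene','top']:
    p=capture(n); save(p,n+'1.png')
    V=np.array(p['view']);print(n,(-V[:3,:3].T@V[:3,3]).round(0))
    for t in ['test_stand','syringe_a','thumb_a','reject_holder','reject_seat','specimen_cup','white_pen','black_tape']:
        for r in nets.spot_point(p,t): print(n,t,np.round(r['location'],1),round(r['confidence'],2), proj(p,r['location']).round(0)[0])
E
```

```text
pics
{'time_s': 0.0, 'joints': [-1.4004, 0.3135, 1.4984, -0.0, 1.331, -0.2234], 'dq': [0.0019, -0.0014, 0.0019, -0.0006, -0.0003, -0.0008], 'tau': [-0.0012, -41.2272, -25.9746, -0.0002, 0.0041, 0.0], 'eef_pos': [201.3774, -484.5801, 230.7315], 'ee_rot': [0.5878, 0.3929, 0.5885, -0.3922], 'force': [-0.3972, -0.0668, -0.6259], 'wrist_torque': [-0.0125, -0.0318, -0.01], 'grip_width': 0.9976}
18.700000000000003
[[-0.     0.923  0.384]
 [ 0.001  0.384 -0.923]
 [-1.     0.    -0.001]]
scene [104. 819. 783.]
scene test_stand [468.7 220.   -2.6] 0.85 [253. 256.]
scene syringe_a [470.1 179.7  15.9] 0.88 [260. 242.]
scene syringe_a [513.1 422.    7.9] 0.85 [194. 298.]
scene syringe_a [465.8 262.8  16.4] 0.83 [246. 262.]
scene syringe_a [564.5 102.4   9.3] 0.76 [247. 216.]
scene thumb_a [469.6 180.  132.7] 0.57 [261. 211.]
scene thumb_a [566.6 103.4 133.7] 0.51 [245. 183.]
scene thumb_a [511.3 418.  128.6] 0.51 [191. 265.]
scene thumb_a [467.1 258.8 136.9] 0.5 [246. 228.]
scene reject_holder [ 508.8 -173.9   -1.9] 0.61 [302. 178.]
scene reject_seat [ 506.7 -172.1   14.5] 0.95 [303. 175.]
scene 
[... 202 characters left out ...]
 218.3   2.4] 0.61 [224. 213.]
top syringe_a [508.2 416.4   3.8] 0.81 [150. 196.]
top syringe_a [565.3 101.   13.1] 0.77 [269. 177.]
top syringe_a [471.9 185.6  17.1] 0.76 [236. 211.]
top syringe_a [465.7 259.5   9.8] 0.61 [208. 213.]
top thumb_a [511.3 421.  130.8] 0.62 [135. 189.]
top thumb_a [472.3 182.  133.4] 0.51 [235. 207.]
top thumb_a [564.7 100.5 130.9] 0.48 [270. 169.]
top thumb_a [465.5 257.5 134.8] 0.4 [203. 210.]
top reject_holder [ 503.8 -178.5   -1.2] 0.65 [374. 202.]
top reject_holder [365.3 309.    0.8] 0.5 [189. 251.]
top reject_seat [ 510.5 -176.9   11. ] 0.83 [374. 199.]
top white_pen [366.5  18.3  -2.7] 0.55 [299. 253.]
top black_tape [363.6 312.    3.4] 0.54 [187. 252.]
```

```bash
python3 - <<'E'
import cv2
a=cv2.imread('pics/scene1.png');cv2.imwrite('pics/s1c.png',cv2.resize(a[130:350,150:400],None,fx=3,fy=2.7,interpolation=cv2.INTER_CUBIC)[:600])
a=cv2.imread('pics/top1.png');cv2.imwrite('pics/t1c.png',cv2.resize(a[130:310,110:420],None,fx=2.5,fy=2.5,interpolation=cv2.INTER_CUBIC))
E
```

```text
(no output)
```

View pics/s1c.png

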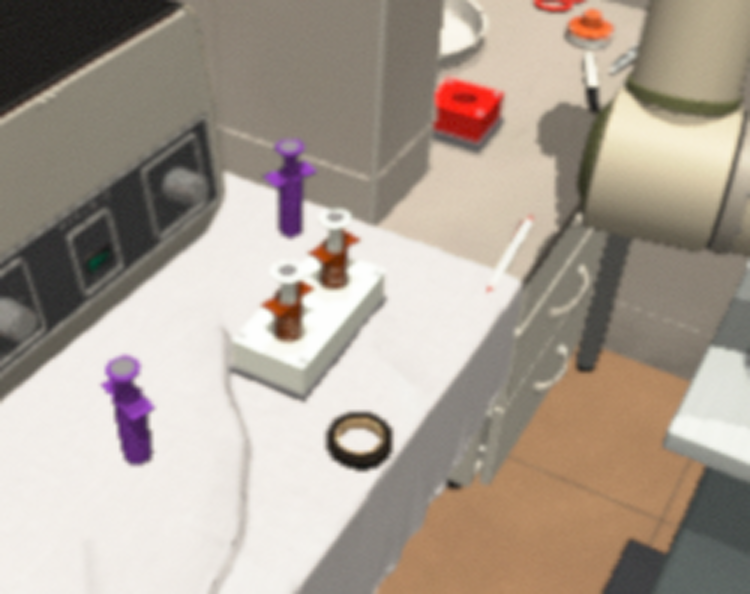

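View pics/t1c.png

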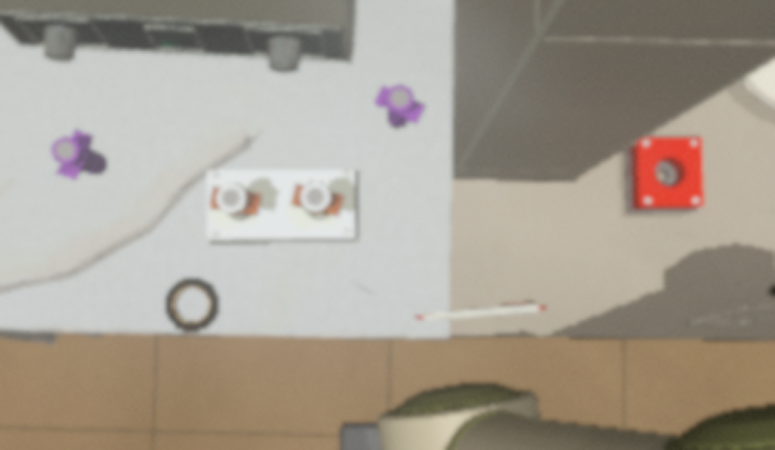

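View pics/scene1.png

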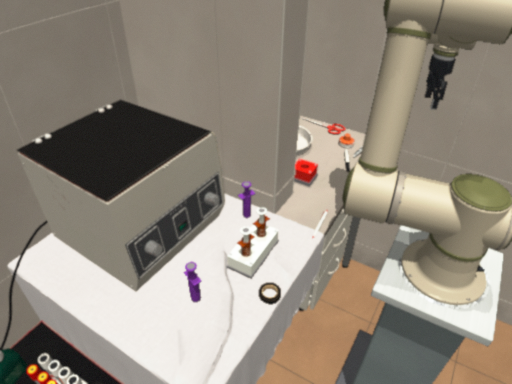

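View pics/top1.png

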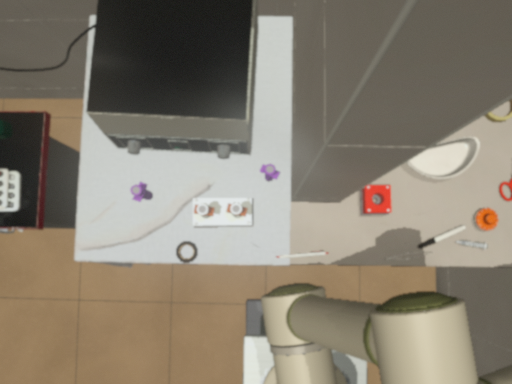

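Candidates: amber syringes in the white stand at scene (246,240) and (262,222), which are the ones I want. Purple look-alikes, not meant, are at (193,282) and (247,200). The red holder is at (302,170). The cup isn't visible yet. I'm moving to a look position by way of the front of the pillar.

Request:
send_rows(rows="1 -3 30.5 -39.8 0;1 -3 30.5 -39.8 0;1 -3 30.5 -39.8 0;1 -3 30.5 -39.8 0;1 -3 30.5 -39.8 0;1 -3 30.5 -39.8 0;1 -3 30.5 -39.8 0;1 -3 30.5 -39.8 0;1 -3 30.5 -39.8 0;1 -3 30.5 -39.8 0;1 -3 30.5 -39.8 0")

```text
time_s: 2.0
eef_pos: [330.6, 4.9, 261.8]
ee_rot: [0.59, 0.39, 0.59, -0.389]
force: [0.3, -0.5, -0.3]
grip_width: 1.0
```

```bash
python3 - <<'E'
from h import *
s=ctrl.sense(); print({k:np.round(v,3).tolist() for k,v in s.items()}); print(Rm(s['ee_rot']).round(3))
p=capture('wrist'); save(p,'w1.png'); print(np.round(p['mount'],3)); print(p['intrinsics'],p['dist'])
E
```

```text
{'time_s': 2.0, 'joints': [-0.346, -0.167, 1.937, 0.001, 1.37, 0.821], 'dq': [-0.09, 0.02, -0.001, -0.034, -0.008, -0.058], 'tau': [4.0, -18.617, -26.483, 0.313, 0.063, 1.218], 'eef_pos': [330.631, 4.865, 261.819], 'ee_rot': [0.59, 0.39, 0.59, -0.389], 'force': [0.331, -0.501, -0.267], 'wrist_torque': [-0.028, -0.032, 0.001], 'grip_width': 1.0}
[[ 0.001  0.92   0.393]
 [ 0.001  0.393 -0.92 ]
 [-1.     0.002 -0.   ]]
[[-1.00000e-03 -2.92000e-01  9.56000e-01 -1.41641e+02]
 [-0.00000e+00 -9.56000e-01 -2.92000e-01  7.45700e+01]
 [ 1.00000e+00 -0.00000e+00  1.00000e-03 -1.04000e-01]
 [ 0.00000e+00  0.00000e+00  0.00000e+00  1.00000e+00]]
[[264.99121226   0.         250.41742219]
 [  0.         264.99121226 190.47365895]
 [  0.           0.           1.        ]] [0.01943131 0.         0.         0.         0.        ]
```

View pics/w1.png

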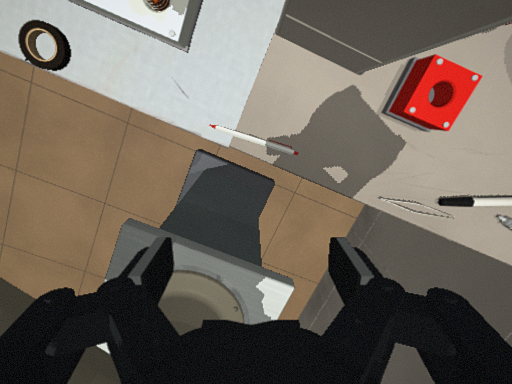

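Request:
send_rows(rows="1 1 15 -14.3 0;1 1 15 -14.3 0;1 1 15 -14.3 0;1 1 15 -14.3 0;1 1 15 -14.3 0;1 1 15 -14.3 0;1 1 15 -14.3 0")

```text
time_s: 2.75
eef_pos: [414.1, 187.6, 251.3]
ee_rot: [0.588, 0.393, 0.588, -0.393]
force: [-1.4, 0.3, 0.0]
grip_width: 1.003
```

```bash
cat >> h.py <<'E'
def wcap(name=None):
    s=ctrl.sense(); p=capture('wrist')
    T=np.eye(4);T[:3,:3]=Rm(s['ee_rot']);T[:3,3]=s['eef_pos']
    p['view2']=np.linalg.inv(T@np.array(p['mount']))
    if name: save(p,name)
    return s,p
def wp(p):
    q=dict(p); q['view']=p['view2']; return q
E
python3 - <<'E'
from h import *
s,p=wcap('w2.png'); print({k:np.round(v,3).tolist() for k,v in s.items()})
q=wp(p)
for t in ['test_stand','syringe_a','thumb_a']:
    for r in nets.spot_point(p,t): print(t,np.round(r['location'],1),round(r['confidence'],2), proj(q,r['location']).round(0)[0])
E
```

```text
{'time_s': 2.75, 'joints': [0.167, 0.141, 1.661, -0.0, 1.339, 1.346], 'dq': [-0.007, -0.015, 0.004, 0.002, -0.0, 0.005], 'tau': [0.878, -32.123, -26.254, 0.032, -0.017, 0.009], 'eef_pos': [414.123, 187.591, 251.291], 'ee_rot': [0.588, 0.393, 0.588, -0.393], 'force': [-1.431, 0.301, 0.04], 'wrist_torque': [-0.007, -0.023, 0.026], 'grip_width': 1.003}
test_stand [465.1 221.7   1.4] 0.91 [242. 120.]
syringe_a [512.3 421.6  14.1] 0.88 [105.  19.]
syringe_a [567.5 100.9  10.3] 0.72 [354.  82.]
syringe_a [468.9 180.2  17.6] 0.6 [270. 130.]
thumb_a [570.2 100.6 129.2] 0.79 [405.  66.]
thumb_a [470.  181.1 134.7] 0.61 [279. 137.]
```

View pics/w2.png

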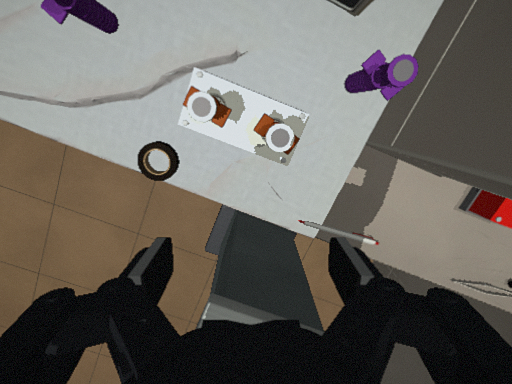

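```bash
python3 - <<'E'
import cv2
a=cv2.imread('pics/w2.png');cv2.imwrite('pics/w2c.png',cv2.resize(a[60:175,165:325],None,fx=5,fy=5,interpolation=cv2.INTER_CUBIC))
E
```

```text
(no output)
```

View pics/w2c.png

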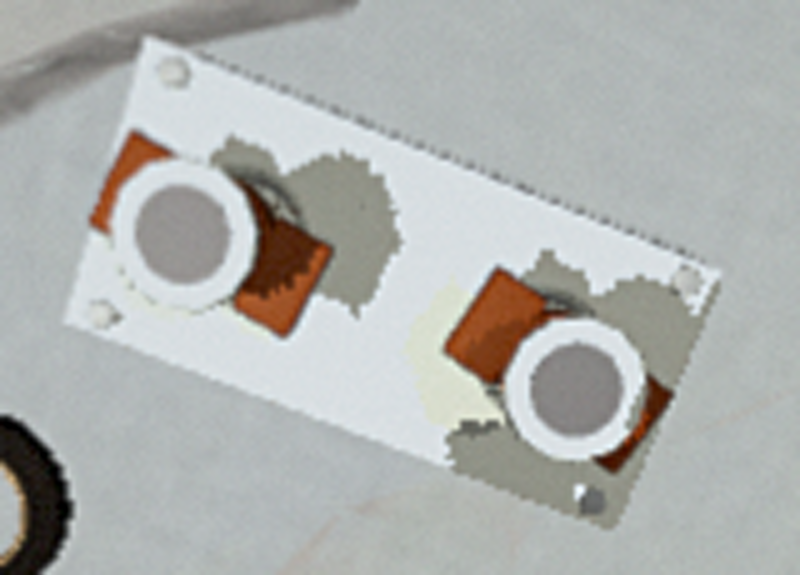

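```bash
python3 - <<'E'
from h import *
s,p=wcap(); q=wp(p)
f=lambda c:(c[0]/5+165-.4,c[1]/5+60-.4)
for n,cs,t in (('a',[(135,130),(92,222),(332,243),(285,337)],(184,233)),('b',[(498,267),(443,349),(670,393),(615,470)],(575,389))):
    P=np.array([ray(q,f(c),99) for c in cs]); print(n,P.round(1).tolist())
    e0=(P[0]+P[1])/2;e1=(P[2]+P[3])/2; d=e0-e1; print('ctr',P.mean(0),'len',np.linalg.norm(d),'w',np.linalg.norm(P[0]-P[1]),np.linalg.norm(P[2]-P[3]),'ang',np.degrees(np.arctan2(d[1],d[0])))
    for z in (127,131,135): print(ray(q,f(t),z).round(1))
print([ray(q,f(c),52).round(1) for c in [(145,38),(65,322),(720,270),(612,530)]])
E
```

```text
a [[481.4, 281.5, 99.0], [460.9, 284.1, 99.0], [476.3, 236.0, 99.0], [454.4, 238.4, 99.0]]
ctr [468.23995835 260.01331104  99.        ] len 46.035352250889744 w 20.725486136211053 22.060048276120572 ang 82.75954055708935
[467.8 260.9 127. ]
[468.  260.3 131. ]
[468.2 259.6 135. ]
b [[485.3, 201.6, 99.0], [465.1, 205.8, 99.0], [475.3, 156.3, 99.0], [455.4, 160.3, 99.0]]
ctr [470.28088757 181.00903186  99.        ] len 46.43016072481131 w 20.622199142966146 20.317545045175972 ang 77.82797618502157
[469.6 179.8 127. ]
[469.8 180.3 131. ]
[470.  180.9 135. ]
[array([501.1, 296.1,  52. ]), array([432.2, 293.8,  52. ]), array([505.8, 148.2,  52. ]), array([436.5, 145.4,  52. ])]
```

w2 shows amber syringe a's disc at (202,106) and b's at (280,137), with wings about 83° and 78° in world yaw. The purple syringes stand well apart at (80,15) and (385,75). I'll shut the fingers, turn, and move above b's thumb disc.

Request:
send_rows(rows="0 3 4.9 2.8 -11.4;0 6 4.9 2.8 -11.4;0 7 4.9 2.8 -11.4;0 7 4.9 2.8 -11.4;0 7 4.9 2.8 -11.4;0 7 4.9 2.8 -11.4;0 7 4.9 2.8 -11.4;0 7 4.9 2.8 -11.4;0 7 4.9 2.8 -11.4", grip_force=40)

```text
time_s: 3.9
eef_pos: [470.0, 182.0, 181.4]
ee_rot: [0.704, 0.065, 0.704, -0.065]
force: [-0.1, 0.2, -0.3]
grip_width: -0.002
```

```bash
python3 - <<'E'
from h import *
s,p=wcap('w3.png'); print({k:np.round(v,3).tolist() for k,v in s.items()}); print(Rm(s['ee_rot']).round(4))
q=wp(p)
for t in ['syringe_a','thumb_a']:
    for r in nets.spot_point(p,t): print(t,np.round(r['location'],1),round(r['confidence'],2), proj(q,r['location']).round(0)[0])
E
```

```text
{'time_s': 3.9, 'joints': [0.137, 0.313, 1.634, -0.0, 1.195, 0.322], 'dq': [0.002, 0.004, -0.001, -0.001, 0.001, -0.001], 'tau': [-0.027, -39.728, -24.503, -0.001, 0.0, -0.122], 'eef_pos': [470.022, 181.989, 181.443], 'ee_rot': [0.704, 0.065, 0.704, -0.065], 'force': [-0.052, 0.16, -0.339], 'wrist_torque': [-0.006, -0.013, 0.061], 'grip_width': -0.002}
[[ 2.000e-04  1.842e-01  9.829e-01]
 [-0.000e+00  9.829e-01 -1.842e-01]
 [-1.000e+00  0.000e+00  2.000e-04]]
syringe_a [468.5 179.7  15.3] 0.9 [249. 177.]
syringe_a [567.7  96.5  14.7] 0.72 [339. 225.]
syringe_a [468.  257.6  15.7] 0.68 [236. 110.]
thumb_a [469.1 260.6 132.4] 0.71 [228. 106.]
thumb_a [470.1 178.9 132.1] 0.63 [251. 214.]
thumb_a [567.2  99.7 130.5] 0.55 [382. 280.]
```

View pics/w3.png

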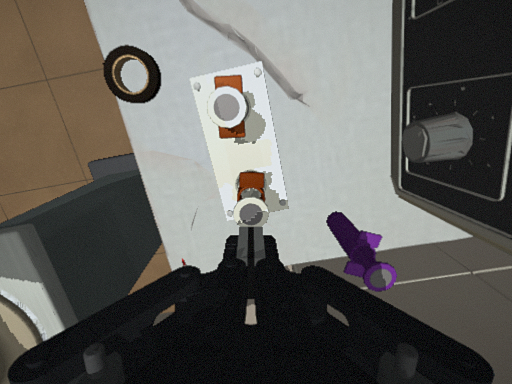

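Request:
send_rows(rows="0 2 -0.1 0 0;0 3.8 -0.1 0 0;0 4.2 -0.1 0 0;0 4.3 -0.1 0 0")

```text
time_s: 4.45
eef_pos: [469.8, 181.3, 138.3]
ee_rot: [0.704, 0.064, 0.704, -0.065]
force: [-0.2, 0.5, -0.3]
grip_width: -0.002
```

Request:
send_rows(rows="0 0.2 0 0 0;0 0.4 0 0 0")

```text
time_s: 4.65
eef_pos: [470.2, 181.4, 134.9]
ee_rot: [0.705, 0.064, 0.704, -0.064]
force: [-0.4, 0.1, 3.4]
grip_width: 0.0
```

Request:
send_rows(rows="0 0.2 0 0 0;0 0.4 0 0 0")

```text
time_s: 4.85
eef_pos: [470.3, 181.4, 130.9]
ee_rot: [0.705, 0.064, 0.704, -0.064]
force: [-0.2, 0.2, 5.3]
grip_width: 0.001
```

Request:
send_rows(rows="0 0.2 0 0 0;0 0.3 0 0 0")

```text
time_s: 5.05
eef_pos: [470.0, 181.3, 127.4]
ee_rot: [0.704, 0.064, 0.704, -0.064]
force: [0.4, 0.0, 4.7]
grip_width: 0.002
```

Request:
send_rows(rows="0 0.1 0 0 0;0 0.2 0 0 0")

```text
time_s: 5.25
eef_pos: [470.0, 181.3, 125.3]
ee_rot: [0.704, 0.064, 0.704, -0.064]
force: [0.1, -0.7, 3.8]
grip_width: 0.001
```

Request:
send_rows(rows="0 0.1 0 0 0;0 0.2 0 0 0")

```text
time_s: 5.45
eef_pos: [469.9, 181.3, 123.3]
ee_rot: [0.704, 0.064, 0.704, -0.064]
force: [1.1, 0.7, 5.0]
grip_width: 0.003
```

Request:
send_rows(rows="0 0.1 0 0 0;0 0.2 0 0 0")

```text
time_s: 5.65
eef_pos: [469.9, 181.3, 121.2]
ee_rot: [0.704, 0.064, 0.704, -0.064]
force: [1.2, -0.1, 3.9]
grip_width: 0.002
```

Request:
send_rows(rows="0 0.1 0 0 0;0 0.15 0 0 0")

```text
time_s: 5.85
eef_pos: [469.8, 181.3, 119.7]
ee_rot: [0.704, 0.064, 0.704, -0.064]
force: [0.8, -0.2, 4.9]
grip_width: -0.0
```

Request:
send_rows(rows="0 0.1 0 0 0;0 0.15 0 0 0")

```text
time_s: 6.05
eef_pos: [469.8, 181.3, 118.2]
ee_rot: [0.704, 0.064, 0.704, -0.064]
force: [0.2, -0.2, 4.6]
grip_width: 0.001
```

Request:
send_rows(rows="0 0.1 0 0 0;0 0.2 0 0 0")

```text
time_s: 6.25
eef_pos: [469.8, 181.3, 116.2]
ee_rot: [0.704, 0.064, 0.704, -0.064]
force: [0.2, 1.2, 4.5]
grip_width: 0.001
```

Request:
send_rows(rows="0 0.1 0 0 0;0 0.2 0 0 0")

```text
time_s: 6.45
eef_pos: [469.8, 181.3, 114.2]
ee_rot: [0.704, 0.064, 0.704, -0.064]
force: [1.4, -0.2, 5.5]
grip_width: -0.001
```

b still slides at a steady 5 N at about 21 mm, so it's the free one. I'll push it home.

Request:
send_rows(rows="0 0.2 0 0 0;0 0.35 0 0 0;0 0.4 0 0 0")

```text
time_s: 6.75
eef_pos: [469.8, 181.3, 110.1]
ee_rot: [0.704, 0.064, 0.704, -0.064]
force: [0.2, 0.7, 4.3]
grip_width: -0.002
```

Request:
send_rows(rows="0 0.1 0 0 0;0 0.2 0 0 0;0 0.2 0 0 0")

```text
time_s: 7.05
eef_pos: [469.7, 181.3, 108.1]
ee_rot: [0.704, 0.064, 0.704, -0.064]
force: [1.2, -0.1, 3.3]
grip_width: -0.004
```

Request:
send_rows(rows="0 0.1 0 0 0;0 0.1 0 0 0")

```text
time_s: 7.25
eef_pos: [469.8, 181.3, 107.2]
ee_rot: [0.704, 0.064, 0.704, -0.064]
force: [0.2, 0.5, 4.0]
grip_width: -0.002
```

Request:
send_rows(rows="0 0.1 0 0 0;0 0.1 0 0 0")

```text
time_s: 7.45
eef_pos: [469.9, 181.3, 106.4]
ee_rot: [0.704, 0.064, 0.704, -0.064]
force: [0.9, -0.3, 5.6]
grip_width: 0.003
```

Request:
send_rows(rows="0 0.1 0 0 0;0 0.1 0 0 0")

```text
time_s: 7.65
eef_pos: [470.1, 181.3, 105.7]
ee_rot: [0.704, 0.064, 0.704, -0.064]
force: [0.5, -0.0, 8.1]
grip_width: -0.0
```

Request:
send_rows(rows="0 0.1 0 0 0;0 0.1 0 0 0")

```text
time_s: 7.85
eef_pos: [470.3, 181.4, 105.0]
ee_rot: [0.705, 0.064, 0.704, -0.064]
force: [-0.1, -0.9, 10.4]
grip_width: -0.001
```

Request:
send_rows(rows="0 0.06 0 0 0;0 0.06 0 0 0;0 0.06 0 0 0")

```text
time_s: 8.15
eef_pos: [470.4, 181.4, 104.6]
ee_rot: [0.705, 0.064, 0.704, -0.064]
force: [-0.4, 0.1, 11.5]
grip_width: 0.001
```

Request:
send_rows(rows="0 -2 0 0 0;0 -6 0 0 0;0 -6 0 0 0;0 -6 5 -1 0;0 -6 7.7 -1.6 0;0 -6 7.7 -1.6 0;0 -6 7.7 -1.6 0;0 -6 7.7 -1.6 0")

```text
time_s: 8.95
eef_pos: [467.9, 259.1, 163.2]
ee_rot: [0.704, 0.064, 0.705, -0.065]
force: [-0.1, -0.3, 0.5]
grip_width: -0.002
```

```bash
python3 - <<'E'
from h import *
s,p=wcap('w4.png'); print({k:np.round(s[k],3).tolist() for k in ('eef_pos','force')}); 
p2=capture('scene'); save(p2,'s4.png'); a=cv2.imread('pics/s4.png');cv2.imwrite('pics/s4c.png',cv2.resize(a[180:300,170:330],None,fx=5,fy=5,interpolation=cv2.INTER_CUBIC))
for n,P in (('w',p),('s',p2)):
  q=wp(p) if n=='w' else p2
  for t in ['thumb_a']:
    for r in nets.spot_point(P,t): print(n,t,np.round(r['location'],1),round(r['confidence'],2), proj(q,r['location']).round(0)[0])
E
```

```text
{'eef_pos': [467.873, 259.123, 163.165], 'force': [-0.098, -0.296, 0.469]}
w thumb_a [468.5 258.3 135.2] 0.66 [252. 223.]
s thumb_a [509.8 417.3 128.3] 0.61 [191. 266.]
s thumb_a [468.5 183.5 105.8] 0.47 [261. 219.]
s thumb_a [467.6 260.  134.2] 0.46 [245. 229.]
```

View pics/w4.png

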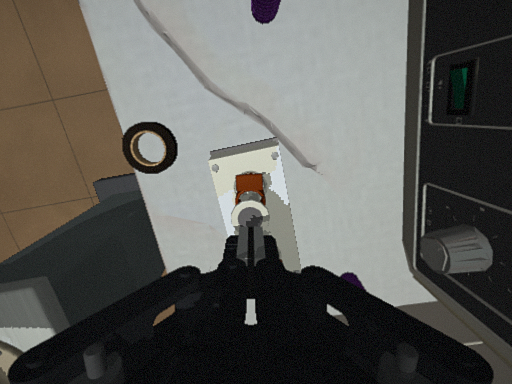

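View pics/s4c.png

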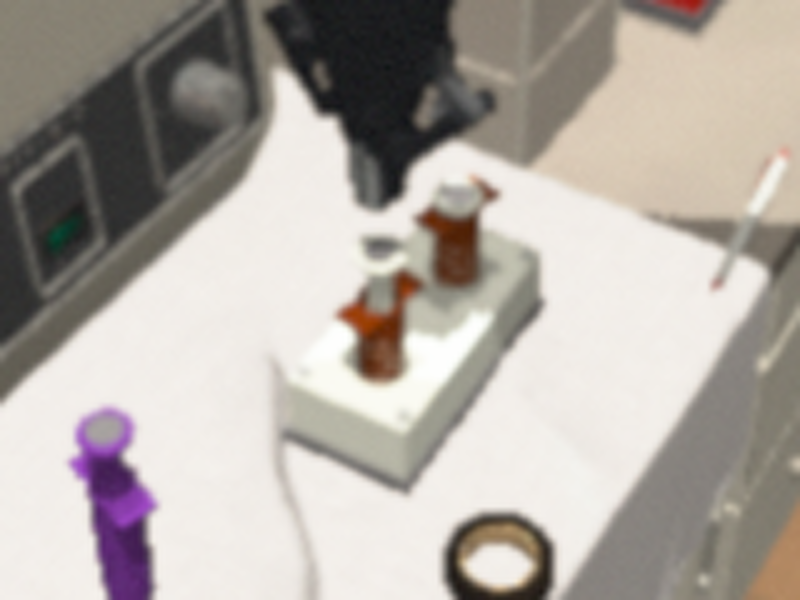

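b's plunger stayed home: its disc at crop (458,195) sits at the wings, with the net's z near 106. a is still drawn, with its disc at (382,245). Next I press a in fine steps.

Request:
send_rows(rows="0 1.5 0 0 0;0 2.3 0 0 0;0 2.6 0 0 0;0 2.7 0 0 0")

```text
time_s: 9.55
eef_pos: [468.1, 259.8, 136.5]
ee_rot: [0.704, 0.064, 0.704, -0.064]
force: [-0.4, 0.3, 0.5]
grip_width: 0.003
```

Request:
send_rows(rows="0 0.15 0 0 0;0 0.3 0 0 0")

```text
time_s: 9.75
eef_pos: [468.2, 260.0, 134.0]
ee_rot: [0.704, 0.064, 0.704, -0.064]
force: [-0.7, -0.3, 0.7]
grip_width: -0.001
```

Request:
send_rows(rows="0 0.15 0 0 0;0 0.2 0 0 0")

```text
time_s: 9.95
eef_pos: [468.2, 260.0, 131.8]
ee_rot: [0.704, 0.064, 0.704, -0.064]
force: [0.6, -0.1, 2.7]
grip_width: 0.0
```

Request:
send_rows(rows="0 0.1 0 0 0;0 0.15 0 0 0")

```text
time_s: 10.15
eef_pos: [468.3, 260.0, 130.6]
ee_rot: [0.705, 0.064, 0.704, -0.064]
force: [0.0, -0.6, 4.7]
grip_width: -0.004
```

Request:
send_rows(rows="0 0.1 0 0 0;0 0.2 0 0 0")

```text
time_s: 10.35
eef_pos: [468.2, 260.0, 128.3]
ee_rot: [0.704, 0.064, 0.704, -0.064]
force: [0.5, -0.8, 5.5]
grip_width: -0.0
```

Request:
send_rows(rows="0 0.1 0 0 0;0 0.15 0 0 0")

```text
time_s: 10.55
eef_pos: [468.1, 259.9, 126.6]
ee_rot: [0.704, 0.064, 0.704, -0.064]
force: [0.6, -1.0, 5.4]
grip_width: -0.0
```

Request:
send_rows(rows="0 0.1 0 0 0;0 0.12 0 0 0")

```text
time_s: 10.75
eef_pos: [468.1, 259.9, 125.4]
ee_rot: [0.704, 0.064, 0.704, -0.064]
force: [0.3, -0.2, 4.8]
grip_width: 0.005
```

Request:
send_rows(rows="0 0.1 0 0 0;0 0.12 0 0 0")

```text
time_s: 10.95
eef_pos: [468.0, 259.9, 124.2]
ee_rot: [0.704, 0.064, 0.704, -0.064]
force: [0.4, 0.1, 5.4]
grip_width: -0.003
```

Request:
send_rows(rows="0 0.1 0 0 0;0 0.12 0 0 0")

```text
time_s: 11.15
eef_pos: [468.0, 259.9, 123.0]
ee_rot: [0.704, 0.064, 0.704, -0.064]
force: [-0.2, -0.2, 4.7]
grip_width: 0.002
```

Request:
send_rows(rows="0 0.1 0 0 0;0 0.12 0 0 0")

```text
time_s: 11.35
eef_pos: [468.0, 259.9, 121.8]
ee_rot: [0.704, 0.064, 0.704, -0.064]
force: [0.6, 0.7, 5.2]
grip_width: 0.003
```

Request:
send_rows(rows="0 0.1 0 0 0;0 0.12 0 0 0")

```text
time_s: 11.55
eef_pos: [468.0, 259.9, 120.6]
ee_rot: [0.704, 0.064, 0.704, -0.064]
force: [0.5, -0.5, 3.9]
grip_width: -0.002
```

Request:
send_rows(rows="0 0.1 0 0 0;0 0.12 0 0 0")

```text
time_s: 11.75
eef_pos: [468.1, 260.0, 119.6]
ee_rot: [0.704, 0.064, 0.704, -0.064]
force: [-0.2, -0.7, 5.8]
grip_width: 0.002
```

Request:
send_rows(rows="0 0.1 0 0 0;0 0.12 0 0 0")

```text
time_s: 11.95
eef_pos: [468.3, 260.0, 118.7]
ee_rot: [0.704, 0.064, 0.704, -0.064]
force: [0.4, -0.7, 8.9]
grip_width: 0.001
```

Request:
send_rows(rows="0 0.1 0 0 0;0 0.1 0 0 0")

```text
time_s: 12.15
eef_pos: [468.4, 260.0, 117.9]
ee_rot: [0.705, 0.064, 0.704, -0.064]
force: [-0.7, 0.2, 8.9]
grip_width: 0.004
```

Request:
send_rows(rows="0 0.1 0 0 0;0 0.1 0 0 0")

```text
time_s: 12.35
eef_pos: [468.5, 260.1, 117.2]
ee_rot: [0.705, 0.065, 0.704, -0.064]
force: [-1.7, -0.4, 11.5]
grip_width: 0.001
```

a climbs from 5 N to 11.5 N at about 17 mm, well short of home, so a is the blocked one. I'm retracting, opening, and looking.

Request:
send_rows(rows="0 -2 0 0 0;0 -6 0 0 0;1 -6 0 0 -0.7;1 -6 0 0 -0.7;1 -6 0 0 -0.7;1 -6 0 0 -0.7;1 -6 0 0 -0.7")

```text
time_s: 13.05
eef_pos: [467.8, 259.8, 175.6]
ee_rot: [0.705, 0.043, 0.706, -0.043]
force: [0.2, -0.5, -0.8]
grip_width: 0.844
```

```bash
python3 - <<'E'
from h import *
s,p=wcap('w5.png'); print({k:np.round(s[k],3).tolist() for k in ('eef_pos','force','grip_width','joints')});print(Rm(s['ee_rot']).round(4))
q=wp(p)
for t in ['thumb_a','syringe_a']:
    for r in nets.spot_point(p,t): print(t,np.round(r['location'],1),round(r['confidence'],2), proj(q,r['location']).round(0)[0])
a=cv2.imread('pics/w5.png');cv2.imwrite('pics/w5c.png',cv2.resize(a[130:290,150:350],None,fx=4,fy=3.7,interpolation=cv2.INTER_CUBIC))
E
```

```text
{'eef_pos': [467.777, 259.829, 175.573], 'force': [0.232, -0.537, -0.77], 'grip_width': 0.844, 'joints': [0.288, 0.385, 1.548, -0.0, 1.21, 0.41]}
[[-1.400e-03  1.214e-01  9.926e-01]
 [-4.000e-04  9.926e-01 -1.214e-01]
 [-1.000e+00 -6.000e-04 -1.300e-03]]
thumb_a [565.4  99.2 131.9] 0.88 [379. 365.]
thumb_a [470.  257.5 119.3] 0.74 [254. 210.]
thumb_a [468.4 180.7 103.1] 0.66 [261. 279.]
syringe_a [464.2 183.4  15. ] 0.96 [255. 235.]
syringe_a [470.2 259.1  17.1] 0.87 [253. 177.]
syringe_a [512.8 424.7  11.6] 0.81 [275.   8.]
```

View pics/w5c.png

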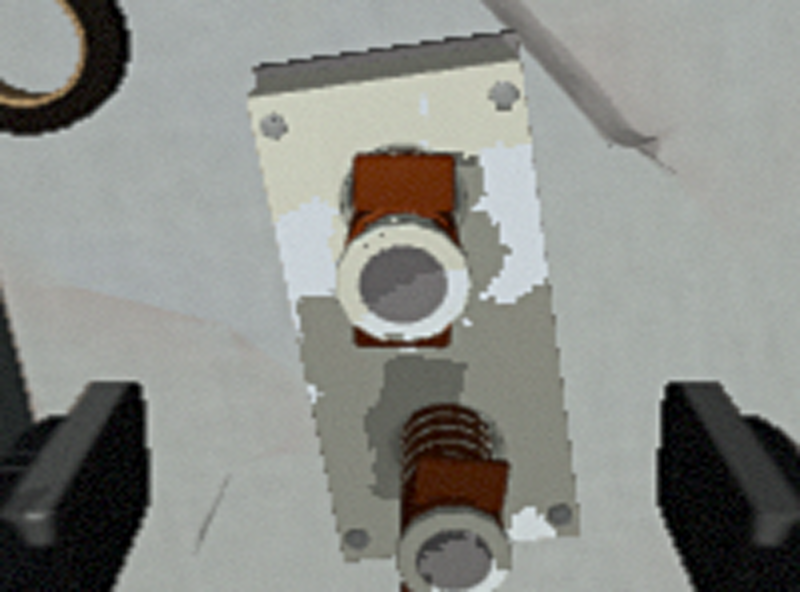

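```bash
python3 - <<'E'
from h import *
s,p=wcap(); q=wp(p)
P=np.array([ray(q,(150+c[0]/4-.4,130+c[1]/3.7-.4),99) for c in [(355,153),(455,153),(355,346),(450,346)]])
print(P.round(1),P.mean(0)); d=P[:2].mean(0)-P[2:].mean(0); print(np.degrees(np.arctan2(d[1],d[0])))
print(ray(q,(150+403/4-.4,130+282/3.7-.4),119.5)); M=Rm(s['ee_rot']);print(np.degrees(np.arctan2(M[1,1],M[0,1])), s['eef_pos'],s['grip_width'])
print(M.T@(P.mean(0)-s['eef_pos']))
E
```

```text
[[460.8 285.9  99. ]
 [481.7 283.3  99. ]
 [454.3 238.5  99. ]
 [475.5 235.9  99. ]] [468.08214429 260.91053725  99.        ]
82.394283071578
[467.9321798  261.14494377 119.5       ]
83.04637345111085 [467.9607106  259.91436205 176.0034166 ] 1.0020430124079542
[7.70031901e+01 1.02008220e+00 3.77163382e-02]
```

Request:
send_rows(rows="1 4 0.05 0 0;1 8 0.05 0 0;1 10.5 0.05 0 0;1 11.4 0.05 0 0;1 11.6 0.05 0 0;1 11.6 0.05 0 0")

```text
time_s: 13.85
eef_pos: [468.7, 260.6, 61.3]
ee_rot: [0.706, 0.043, 0.705, -0.043]
force: [-0.3, -0.0, -0.4]
grip_width: 0.999
```

Request:
send_rows(rows="0 0 0 0 0;0 0 0 0 0;0 0 0 0 0;0 0 0 0 0;0 0 0 0 0;0 0 0 0 0;0 0 0 0 0", grip_force=40)

```text
time_s: 14.55
eef_pos: [468.2, 260.5, 60.7]
ee_rot: [0.706, 0.043, 0.706, -0.043]
force: [-1.5, 0.8, 6.5]
grip_width: 0.287
```

```bash
python3 - <<'E'
from h import *
s,p=wcap('w6.png'); print({k:np.round(s[k],3).tolist() for k in ('eef_pos','force','grip_width','wrist_torque')})
p2=capture('scene'); save(p2,'s6.png'); a=cv2.imread('pics/s6.png');cv2.imwrite('pics/s6c.png',cv2.resize(a[180:300,170:330],None,fx=5,fy=5,interpolation=cv2.INTER_CUBIC))
E
```

```text
{'eef_pos': [468.242, 260.479, 60.654], 'force': [-1.549, 0.796, 6.518], 'grip_width': 0.287, 'wrist_torque': [-0.046, 0.32, -0.023]}
```

View pics/w6.png

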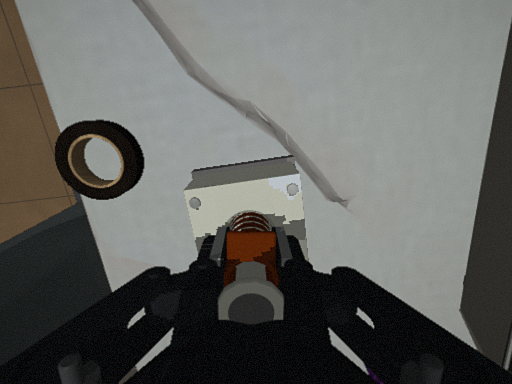

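View pics/s6c.png

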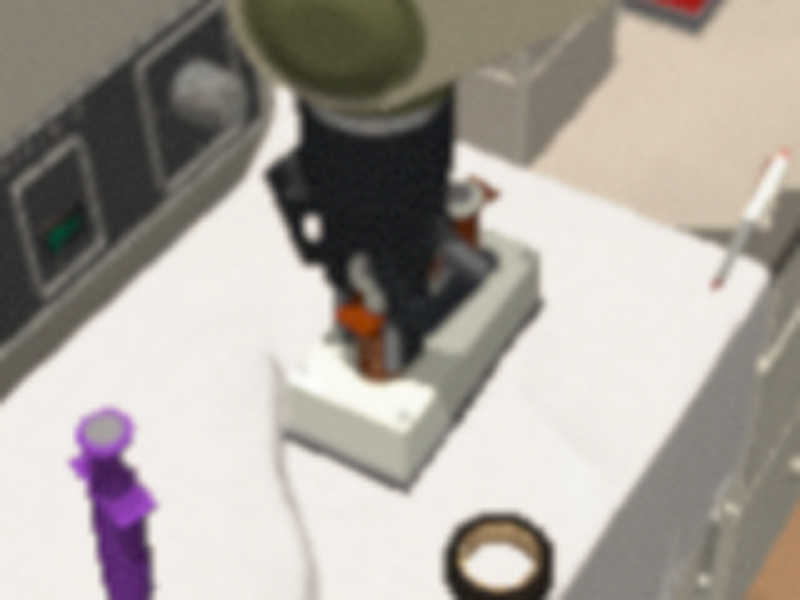

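The grip is 24 mm on the barrel below the wings, and b is untouched. I'm lifting straight up.

Request:
send_rows(rows="0 -0.5 0 0 0;0 -2 0 0 0;0 -4 0 0 0;0 -6.5 0 0 0;0 -9 0 0 0;0 -10 0 0 0;0 -10 0 0 0")

```text
time_s: 15.35
eef_pos: [468.5, 260.5, 161.1]
ee_rot: [0.706, 0.043, 0.705, -0.043]
force: [0.7, -0.0, -1.7]
grip_width: 0.289
```

```bash
python3 - <<'E'
from h import *
s=ctrl.sense();p=capture('scene'); save(p,'s7.png'); print({k:np.round(s[k],3).tolist() for k in ('eef_pos','force','grip_width','wrist_torque')})
a=cv2.imread('pics/s7.png');cv2.imwrite('pics/s7c.png',cv2.resize(a[180:300,170:330],None,fx=5,fy=5,interpolation=cv2.INTER_CUBIC))
E
```

```text
{'eef_pos': [468.5, 260.541, 161.088], 'force': [0.68, -0.005, -1.68], 'grip_width': 0.289, 'wrist_torque': [-0.029, -0.004, -0.016]}
```

View pics/s7c.png

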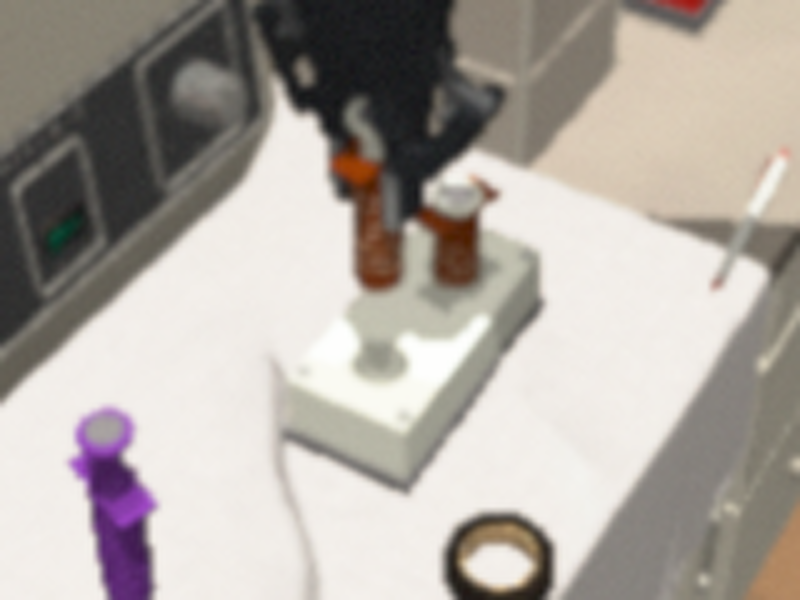

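Request:
send_rows(rows="0 0 -1.5 -4.1 1;0 0 -3 -8.2 2;0 0 -4.5 -12.3 3;0 0 -9 -11.8 4.2;0 0 -13.5 -11.1 5.4;0 0 -18 -10.5 6.6;0 0 -22.5 -9.9 7.8;0 0 -27 -9.2 9;0 0 -31 -8.7 10;0 0 -33.3 -8.3 10;0 0 -33.3 -8.3 10;0 0 -33.3 -8.3 10")

```text
time_s: 16.6
eef_pos: [344.9, -59.9, 159.3]
ee_rot: [0.621, 0.337, 0.622, -0.337]
force: [0.1, 0.3, -1.0]
grip_width: 0.284
```

```bash
python3 - <<'E'
from h import *
s,p=wcap('w8.png'); print({k:np.round(s[k],3).tolist() for k in ('time_s','eef_pos','force','grip_width','joints')});print(Rm(s['ee_rot']).round(4))
q=wp(p)
p2=capture('top'); save(p2,'t8.png')
for n,P,Q in (('w',p,q),('t',p2,p2)):
  for t in ['reject_seat','reject_holder','specimen_cup','white_pen']:
    for r in nets.spot_point(P,t): print(n,t,np.round(r['location'],1),round(r['confidence'],2), proj(Q,r['location']).round(0)[0])
E
```

```text
{'time_s': 16.6, 'eef_pos': [344.902, -59.855, 159.34], 'force': [0.068, 0.267, -0.968], 'grip_width': 0.284, 'joints': [-0.511, 0.003, 2.07, 0.0, 1.071, 0.484]}
[[-0.002   0.8387  0.5446]
 [ 0.0013  0.5446 -0.8387]
 [-1.     -0.001  -0.0022]]
w reject_seat [ 510.2 -179.    14.3] 0.83 [436. 109.]
w reject_seat [368.3  16.   -0.8] 0.58 [204. 122.]
w reject_holder [ 507.  -172.5    3.9] 0.78 [423. 108.]
w white_pen [369.2  15.2   2.1] 0.82 [205. 122.]
t reject_seat [ 507.5 -176.6   13.1] 0.82 [374. 200.]
t reject_holder [ 510.8 -176.7   -2.1] 0.74 [373. 200.]
t white_pen [469.  217.9   3.3] 0.66 [224. 213.]
t white_pen [364.   14.   -3.7] 0.48 [301. 254.]
```

View pics/w8.png

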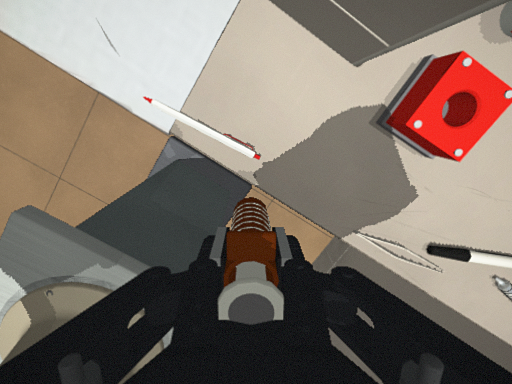

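View pics/t8.png

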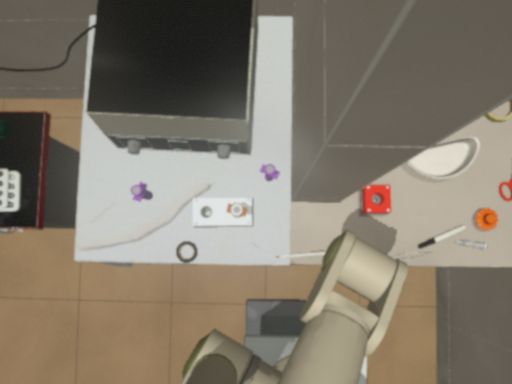

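The view shows the red holder at (445,105), the pen at (205,125) undisturbed, and the syringe held upright. I'm moving to in front of the holder and turning the camera away from the pillar.

Request:
send_rows(rows="0 0 0 3 1.5;0 0 0 7 3;0 0 0 11 4.5;0 0 0 13.7 6;0 0 0 13.7 7.5;0 0 0 13.7 9;0 0 0 13.7 10;0 0 0 13.7 10;0 0 0 13.7 10")

```text
time_s: 18.0
eef_pos: [420.2, -174.9, 160.3]
ee_rot: [-0.422, -0.568, -0.422, 0.568]
force: [0.5, 1.0, -1.3]
grip_width: 0.288
```

```bash
python3 - <<'E'
from h import *
s,p=wcap('w9.png'); print({k:np.round(s[k],3).tolist() for k in ('time_s','eef_pos','force','grip_width','joints')});print(Rm(s['ee_rot']).round(4))
q=wp(p)
for t in ['reject_seat','reject_holder','specimen_cup']:
    for r in nets.spot_point(p,t): print(t,np.round(r['location'],1),round(r['confidence'],2), proj(q,r['location']).round(0)[0])
E
```

```text
{'time_s': 18.0, 'eef_pos': [420.25, -174.861, 160.269], 'force': [0.475, 1.021, -1.316], 'grip_width': 0.288, 'joints': [-0.653, 0.234, 1.8, 0.0, 1.107, 1.211]}
[[-0.      0.9574 -0.2889]
 [ 0.     -0.2889 -0.9574]
 [-1.     -0.     -0.    ]]
reject_seat [ 507.2 -176.9   12.9] 0.76 [228. 100.]
reject_holder [ 505.4 -172.7    4.3] 0.56 [225. 103.]
specimen_cup [ 420.  -173.2  218.5] 0.3 [246. 315.]
```

View pics/w9.png

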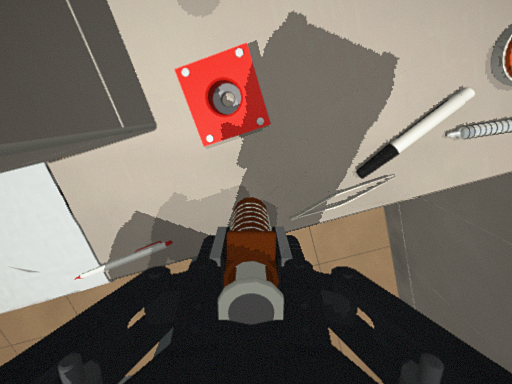

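```bash
python3 - <<'E'
import cv2
a=cv2.imread('pics/w9.png');cv2.imwrite('pics/w9c.png',cv2.resize(a[35:155,165:285],None,fx=5,fy=5,interpolation=cv2.INTER_CUBIC))
E
```

```text
(no output)
```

View pics/w9c.png

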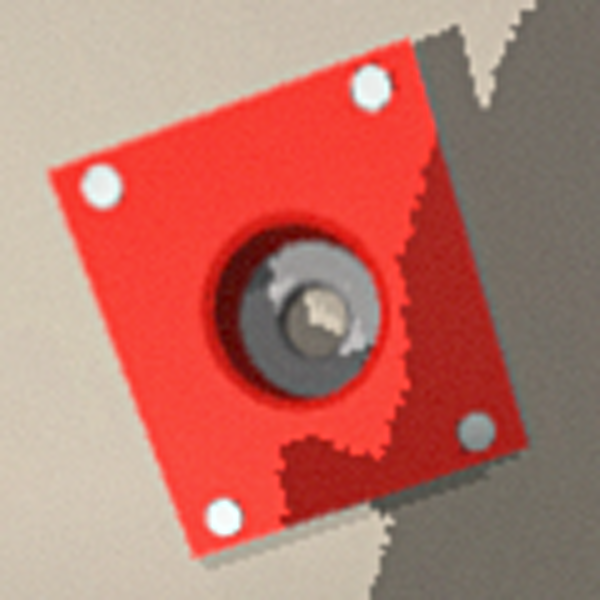

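```bash
cat > m.py <<'E'
from h import *
def meas(q,s,f,corners,screws,mouth,hole):
    M=Rm(s['ee_rot']);t=np.array(s['eef_pos'])
    C=np.array([ray(q,f(c),52) for c in corners]); print(C.round(1).tolist())
    for n,x in (('corners',C.mean(0)),('screws',np.mean([ray(q,f(c),52) for c in screws],0)),('mouth',ray(q,f(mouth),52)),('floor',ray(q,f(hole),14))):
        print(n,x.round(1),'tool',(M.T@(x-t)).round(1))
E
python3 - <<'E'
from m import *
s,p=wcap(); q=wp(p); f=lambda c:(c[0]/5+165-.4,c[1]/5+35-.4)
meas(q,s,f,[(50,172),(409,40),(527,444),(195,555)],[(102,186),(371,88),(476,431),(223,517)],(296,310),(312,319))
E
```

```text
[[542.1, -143.7, 52.0], [543.5, -208.8, 52.0], [474.7, -210.1, 52.0], [473.3, -145.2, 52.0]]
corners [ 508.4 -176.9   52. ] tool [108.3  85.  -23.6]
screws [ 508.5 -176.6   52. ] tool [108.3  85.  -24. ]
mouth [ 508.8 -177.1   52. ] tool [108.3  85.4 -23.6]
floor [ 508.8 -176.7   14. ] tool [146.3  85.3 -24. ]
```

Request:
send_rows(rows="0 0 3 -0.8 0;0 0 6 -1.7 0;0 0 8 -2.2 0;0 0 8.5 -2.4 0;0 0 8.5 -2.4 0;0 0 8.5 -2.4 0;0 0 8.5 -2.4 0")

```text
time_s: 18.95
eef_pos: [507.8, -176.8, 160.5]
ee_rot: [-0.421, -0.568, -0.421, 0.568]
force: [-0.1, 0.1, -1.0]
grip_width: 0.288
```

```bash
python3 - <<'E'
from h import *
s,p=wcap('w10.png'); print({k:np.round(s[k],3).tolist() for k in ('time_s','eef_pos','force','grip_width','joints')});print(Rm(s['ee_rot']).round(4))
M=Rm(s['ee_rot']); print(M.T@(np.array([508.5,-176.8,52])-s['eef_pos']))
a=cv2.imread('pics/w10.png');cv2.imwrite('pics/w10c.png',cv2.resize(a[130:330,150:350],None,fx=3,fy=3,interpolation=cv2.INTER_CUBIC))
E
```

```text
{'time_s': 18.95, 'eef_pos': [507.825, -176.775, 160.45], 'force': [-0.099, 0.073, -0.984], 'grip_width': 0.288, 'joints': [-0.553, 0.405, 1.56, -0.0, 1.176, 1.314]}
[[-2.000e-04  9.565e-01 -2.917e-01]
 [ 0.000e+00 -2.917e-01 -9.565e-01]
 [-1.000e+00 -2.000e-04  0.000e+00]]
[108.45027647   0.67592987  -0.176014  ]
```

View pics/w10c.png

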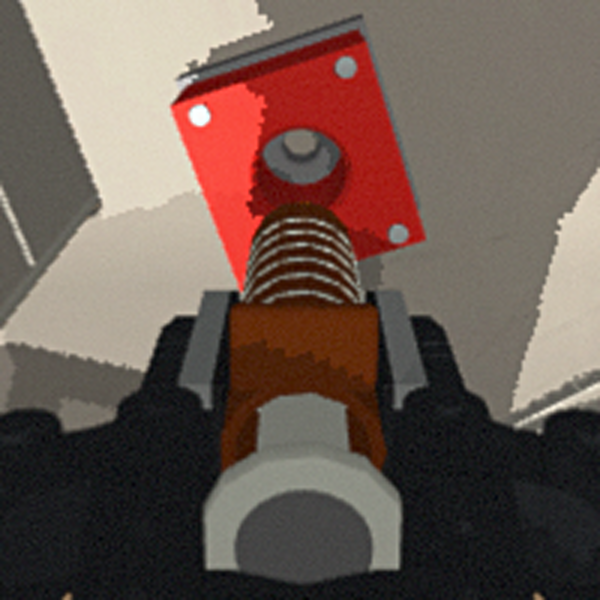

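Request:
send_rows(rows="0 2 0.03 0 0;0 4 0.03 0 0;0 5.4 0.03 0 0;0 5.7 0.03 0 0;0 5.7 0.03 0 0")

```text
time_s: 19.5
eef_pos: [508.6, -176.9, 103.5]
ee_rot: [-0.421, -0.568, -0.421, 0.568]
force: [0.6, 0.9, -0.8]
grip_width: 0.284
```

```bash
python3 - <<'E'
from h import *
s,p=wcap('w11.png'); print({k:np.round(s[k],3).tolist() for k in ('time_s','eef_pos','force','grip_width')})
a=cv2.imread('pics/w11.png');cv2.imwrite('pics/w11c.png',cv2.resize(a[130:330,150:350],None,fx=3,fy=3,interpolation=cv2.INTER_CUBIC))
E
```

```text
{'time_s': 19.5, 'eef_pos': [508.617, -176.883, 103.477], 'force': [0.578, 0.91, -0.766], 'grip_width': 0.284}
```

View pics/w11c.png

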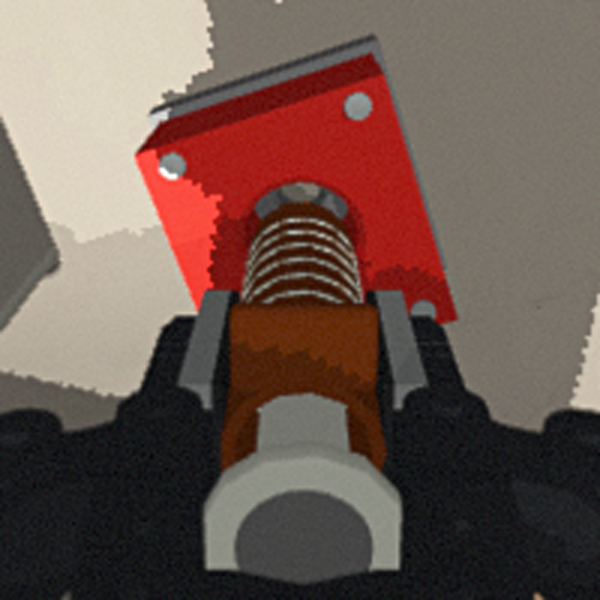

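Request:
send_rows(rows="0 0.4 0 0 0;0 0.8 0 0 0;0 1.2 0 0 0")

```text
time_s: 19.85
eef_pos: [508.9, -176.8, 91.2]
ee_rot: [0.421, 0.568, 0.421, -0.568]
force: [0.3, -0.2, -1.0]
grip_width: 0.28
```

Request:
send_rows(rows="0 0.5 0 0 0;0 1 0 0 0;0 1.2 0 0 0")

```text
time_s: 20.15
eef_pos: [508.6, -176.7, 78.6]
ee_rot: [-0.421, -0.568, -0.421, 0.568]
force: [0.0, -0.3, -0.2]
grip_width: 0.286
```

Request:
send_rows(rows="0 0.5 0 0 0;0 1 0 0 0;0 1.4 0 0 0;0 1.5 0 0 0")

```text
time_s: 20.55
eef_pos: [508.6, -176.7, 63.7]
ee_rot: [-0.421, -0.568, -0.421, 0.568]
force: [-0.9, -0.7, -1.1]
grip_width: 0.286
```

Request:
send_rows(rows="0 0.1 0 0 0;0 0.2 0 0 0;0 0.2 0 0 0")

```text
time_s: 20.85
eef_pos: [508.8, -176.8, 62.3]
ee_rot: [0.421, 0.568, 0.421, -0.568]
force: [0.4, 0.3, -1.3]
grip_width: 0.283
```

Request:
send_rows(rows="0 0.1 0 0 0;0 0.1 0 0 0")

```text
time_s: 21.05
eef_pos: [508.8, -176.8, 61.3]
ee_rot: [-0.421, -0.568, -0.421, 0.568]
force: [-0.4, -0.6, -0.4]
grip_width: 0.286
```

Request:
send_rows(rows="0 0.05 0 0 0;0 0.1 0 0 0;0 0.1 0 0 0")

```text
time_s: 21.35
eef_pos: [508.9, -176.9, 60.7]
ee_rot: [0.421, 0.568, 0.421, -0.568]
force: [-0.6, 0.3, 3.9]
grip_width: 0.288
```

It has reached the floor: +4 N at the same TCP height as when it was seated in the stand. I'm releasing.

Request:
send_rows(rows="0.4 0 0 0 0;0.6 0 0 0 0;0.9 0 0 0 0;1 0 0 0 0;1 0 0 0 0;1 0 0 0 0;1 0 0 0 0;1 0 0 0 0")

```text
time_s: 22.15
eef_pos: [508.8, -176.8, 60.3]
ee_rot: [0.421, 0.568, 0.421, -0.568]
force: [-0.4, -0.8, -0.1]
grip_width: 0.997
```

```bash
python3 - <<'E'
from h import *
s,p=wcap('w12.png'); print({k:np.round(s[k],3).tolist() for k in ('time_s','eef_pos','force','grip_width')})
E
```

```text
{'time_s': 22.15, 'eef_pos': [508.843, -176.811, 60.314], 'force': [-0.406, -0.812, -0.053], 'grip_width': 0.997}
```

View pics/w12.png

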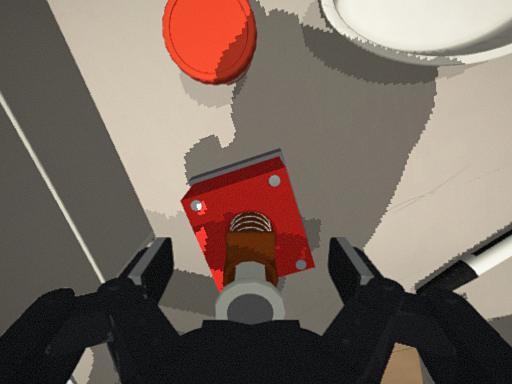

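The red-lidded cup at (210,35) stands well behind the holder, and the syringe stands in the socket between the open fingers. I'm going straight up, then backing off.

Request:
send_rows(rows="1 -2 0 0 0;1 -5 0 0 0;1 -9 0 0 0;1 -13 0 0 0;1 -14 0 0 0;1 -14 -4 1.2 0;1 -14 -8 2.4 0;1 -14 -8 2.4 0;1 -14 -8 2.4 0;1 -14 -8 2.4 0")

```text
time_s: 23.2
eef_pos: [426.0, -176.7, 200.2]
ee_rot: [0.421, 0.568, 0.421, -0.568]
force: [0.6, 0.3, 0.4]
grip_width: 0.997
```

```bash
python3 - <<'E'
from h import *
s,p=wcap('w13.png'); print({k:np.round(s[k],3).tolist() for k in ('time_s','eef_pos','force','grip_width')})
q=wp(p)
p2=capture('scene');save(p2,'s13.png');p3=capture('top');save(p3,'t13.png')
for n,P,Q in (('w',p,q),('s',p2,p2),('t',p3,p3)):
  for t in ['syringe_a','thumb_a','specimen_cup','white_pen','black_tape']:
    for r in nets.spot_point(P,t): print(n,t,np.round(r['location'],1),round(r['confidence'],2), proj(Q,r['location']).round(0)[0])
a=cv2.imread('pics/s13.png');b=cv2.resize(a[160:280,220:380],None,fx=5,fy=5,interpolation=cv2.INTER_CUBIC);cv2.imwrite('pics/s13c.png',b)
E
```

```text
{'time_s': 23.2, 'eef_pos': [425.963, -176.675, 200.229], 'force': [0.556, 0.296, 0.405], 'grip_width': 0.997}
w syringe_a [ 511.5 -177.    17.5] 0.7 [229. 103.]
w thumb_a [ 509.6 -179.4  118.5] 0.76 [223. 101.]
w specimen_cup [ 504.3 -173.7    3.3] 0.33 [229. 110.]
w white_pen [366.9  17.4   1.4] 0.67 [133. 246.]
s syringe_a [511.7 418.8   6.6] 0.86 [196. 298.]
s syringe_a [469.5 180.5  15. ] 0.68 [260. 242.]
s syringe_a [566.1 104.5   9.8] 0.55 [246. 216.]
s syringe_a [ 508.1 -174.2   16.2] 0.44 [303. 174.]
s thumb_a [507.9 416.4 131.4] 0.68 [192. 265.]
s thumb_a [ 510.4 -179.5  124.2] 0.54 [306. 147.]
s thumb_a [570.4 102.8 132.1] 0.49 [244. 183.]
s thumb_a [467.9 183.2 106.2] 0.41 [261. 219.]
s white_pen [363.6  14.5   1.6] 0.63 [319. 225.]
s black_tape [364.7 309.1   0.6] 0.65 [270. 294.]
t syringe_a [563.3 103.   10.6] 0.81 [268. 177.]
t syringe_a [ 508.1 -175.5   16. ] 0.76 [374. 200.]
t syringe_a [509.7 416.5   5.1] 0.71 [150. 196.]
t syringe_a [474.3 179.8  17.7] 0.69 [238. 210.]
t thumb_a [ 508.3 -177.9  122. ] 0.64 [386. 195.]
t thumb_a [472.4 180.1 105.7] 0.54 [236. 208.]
t thumb_a [509.4 422.4 131. ] 0.47 [135. 190.]
t thumb_a [565.5 100.8 131.9] 0.46 [270. 169.]
t specimen_cup [3.655e+02 3.103e+02 1.000e-01] 0.48 [188. 251.]
t white_pen [364.   17.5  -5.3] 0.51 [299. 254.]
t black_tape [363.9 308.9   3.6] 0.79 [188. 252.]
```

View pics/w13.png

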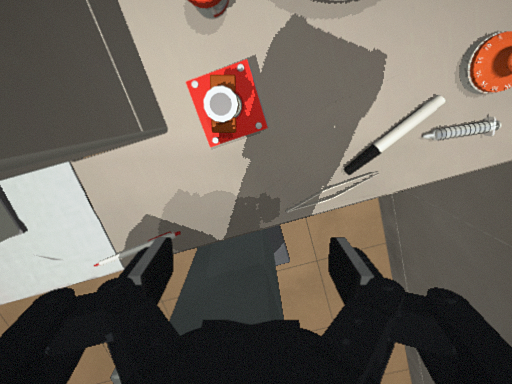

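View pics/s13c.png

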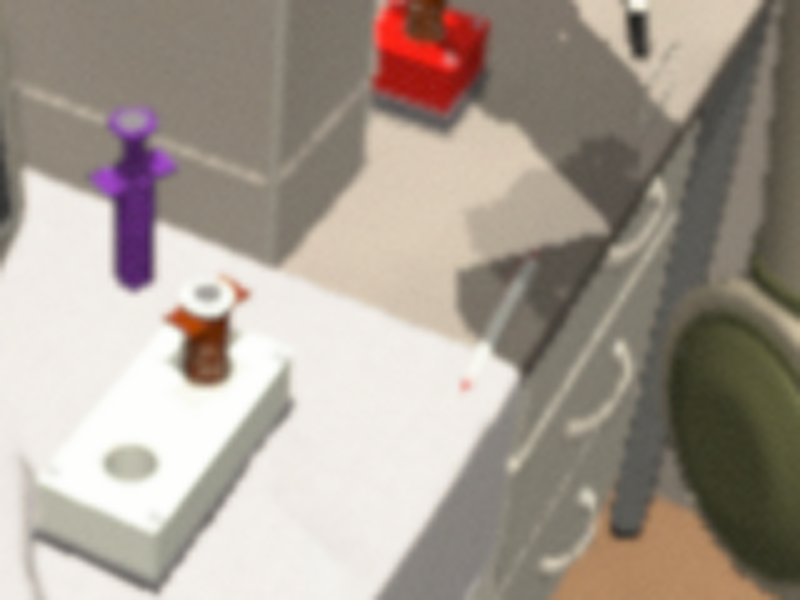

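```bash
python3 - <<'E'
from h import *
print(workorder.finish_job())
E
```

```text
the job is handed in; nothing more can be done
None
```

Syringe a is the blocked one. It now stands in the red holder, and the job was handed in at about 23 s of the 58 s allowed.

- **Syringe b (free):** its plunger slid at a steady 5 N and met the cushion at about 28–29 mm. I pressed it to about 11.5 N. It stayed home, with the disc seen at about 106 mm above the table, and the syringe still stands in its slot.
- **Syringe a (blocked):** its plunger slid at 5 N until about 15.5 mm, then climbed to 11.5 N by about 17.8 mm. I stopped there and let go.
- **Force on the plungers:** no reading on either went above 11.5 N.
- **Move to the holder:** I gripped a's barrel below the wings with 40 N and carried it round in front of the pillar. I lowered it until it touched the socket floor with about 4 N, at the same tool height as when it was seated in the stand, then released it.

**Last checks:**
- The cameras show a standing upright in the red holder with its disc at about 119–124 mm; I expected about 120 mm.
- The pen and tape roll are within a few mm of their first readings.
- The robot is clear of everything.
- The cup was not visible at the start and the network's reports of it were wrong. I saw it only in the wrist pictures, standing behind the red holder, and nothing went near it. I have no before-and-after measurement for it.

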